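# Scoop clamp spools from the tray into the crate

## Robot

A 6-joint arm with a two-finger parallel gripper is mounted at the origin on the work surface. World frame = base frame: x ahead of the robot, y to its left, z up, the work surface at z = 0. Lengths are in m, angles in rad, forces in N, time in s.
With the tool pointing down it reaches from about 0.275 to 0.775 m from the base axis. Payload 14.6 kg.
Tool frame: the origin (TCP) lies between the finger pads; the fingertips stand 17 mm ahead of it and the grasp point (between the pads) lies 2 mm behind it (arm.tip_extent is the distance from the TCP to the fingertips, in m); z points along the fingers, y is the line along which they close (so a half turn about z gives the same grasp; the last joint's range is limited). The gripper opens to 85 mm and grips with 20 to 120 N. Pads are 22 mm wide; open, the fingers measure 114 mm over their backs; the gripper's body (76 mm by 85 mm) begins 54 mm behind the grasp point. The pads swing forward as they close: fully open they stand 13 mm farther back than shut.
Start: joints at [-1.427, 0.263, -0.048, 1.259, 0, 1.415], TCP at [0.155, -0.502, 0.248] pointing down, gripper open.
Joint ranges: [-2.65, 2.65], [-0.89, 1.7], [-1.18, 1.37], [-2.13, 2.11], [-1.35, 1.29], [-3.14, 3.14]. Speed limits (rad/s): [1.89, 1.89, 2.57, 2.79, 3.14, 3.14].

## Interface

Orientations are given as a unit quaternion [x, y, z, w].
In Python, from cell import arm, eyes, finder gives the robot as it stands.
- The arm moves only by the shell command python3 -m pendant 'ROWS' [OPENING] [FORCE]. ROWS is JSON, a list of rows, each an object of numbers: "tx", "ty", "tz": the shift along the tool's x, y, z in units of 0.25 m (1.0 is 0.25 m); "rx", "ry", "rz": the turn, a rotation vector about the tool's x, y, z in units of pi rad (1.0 is pi rad). In form: [{"tx": .., "ty": .., "tz": .., "rx": .., "ry": .., "rz": ..}, ...]. A call has exactly 10 rows; each row is the pose to reach, as a shift and turn from the pose commanded when the call began, along the tool's axes at that moment, turning the shorter way round; what a row does not reach only later rows make up. A row lasts 1/12 s, in which the tool goes at most 41.7 mm and 7.16 degrees, less where a joint would pass 70% of its speed; a pose out of reach is approached as far as the arm can. A call with a number of a shift or a turn outside -1 to 1 is refused whole. A call with a gripper value outside its range is refused whole. OPENING is the opening, from 0 (shut) to 1 (fully open), set as the call begins (- or left out, the last holds). The fingers move at their own pace and stop on an object; FORCE is the grip in N (left out, the last holds). Time passes only in rows, so rows that repeat a pose let the fingers close, or fill a call up. It gives the time, the measured TCP pose, the force, the opening and the grip force at its end, in the units of the state.
- arm.sense(): the state, without advancing time (a new reading comes with each control period).
- eyes.grab_frame(name): name is "scene" or "top" or "wrist"; returns the picture (400x640x3 uint8, red, green, blue); there is no depth.
- eyes.camera_params(name): a dict with "fov_y" (degrees; the focal length in pixels is half the picture's height over the tangent of half this angle, whatever the lens; pixels are square), "cx", "cy" (the principal point, pixels), "R" (3x3) and "t" (3): a world point X has camera coordinates R X + t; the wrist camera has in their place "tool_from_camera" (4x4, takes a point from camera to tool coordinates, whose origin is the TCP and whose axes are the flange's). Camera axes: x right, y down, z forward; pixel columns grow to the right and rows downward; lengths in m; the calibration is good to about 2 mm. A picture is of the moment at which its call begins: read the wrist's pose just before it. camera_params takes no time and is no camera call.
- arm.finish_job(): hands the job in; it is judged then, once.
Trained networks look in the newest picture that a camera, given by its name, has taken for a name from the list of things; names that differ only in an ending like _2 or _b are one class to them, and where a whole thing is asked for, a point or a joint stands for the part that bears it (a point fixed in the world has none). Each returns a list of dicts, best first, with "conf" (0 to 1); they miss things now and then, are a little off and sometimes report something else, mostly with a low value. They report only what shows in the picture. A call takes as long as a camera call.
- finder.boxes_of(camera, target): "location" ([x, y, z] in m, in world coordinates, good to about 4 mm: the middle of the surface that is visible of it).
- finder.landmark_of(camera, target): "location" ([x, y, z] in m, in world coordinates, good to about 4 mm: a listed point, or the origin of a listed thing).
The state is a dict: "time_s": time; "joint_positions": joint angles; "joint_vel": joint speeds; "tau": joint torques, N m; "position": TCP position; "eef_rot": TCP orientation; "wrist_force": force on the tool from outside, world axes, zero at the start; "torque": the same for the moment, N m; "opening": finger opening in m; "finger_force": force on a finger pad.
Only numpy, scipy, OpenCV 4.12 (cv2) and the standard library are available. Lean on these libraries where they do the work, as an engineer would, in place of code of your own. Each camera call takes 0.05 s, during which the arm holds its last target. There are 200 camera calls.

## Task

Pick up the aluminium scoop by its handle, scoop wooden clamp spools out of the open-fronted tray and tip them into the square crate until at least three of the five are in it; then lay the scoop back on its cork mat, right way up and along the mat. Never touch the spools with the fingers, leave no spool anywhere but in the crate or the tray, and leave the billet, bottle and screwdriver alone.

Things in the scene. Friction and masses are not known exactly. Their poses are not given: they have to be found in the camera images.
- scoop_grip (a point): Where to hold the scoop: the middle of its straight wooden handle (22 mm wide, 26 mm high, 90 mm long along x, lying level). x points to the scoop's nose, z up. The point is 45 mm above the pan's underside. The scoop lies on the mat at the start. Its back plate is 35 mm ahead of this point, the nose edge 145 mm ahead; the handle's end is 55 mm behind. Scoop mass 0.17 kg, balance point in the pan about 60 mm ahead of this point; hold it firmly.
- scoop_pan (a point): Centre of the scoop's pan, on its floor (90 mm ahead of scoop_grip). The pan is a flat aluminium floor 110 mm long (x), 100 mm wide (y), 2.5 mm thick; back plate 50 mm high; sides 3 mm thick and 35 mm high, lower (18 mm) near the nose and absent in the last 15 mm; open at the nose (+x). It slopes nowhere: tipping the nose down by 45 deg or more lets the spools slide and roll out.
- mat: Cork mat fixed to the bench, 240 mm (x) x 130 mm (y), 4 mm thick; origin at the centre of its underside. At the start the scoop lies along its x axis, nose to +x, with its pan centre about 45 mm ahead of the mat's centre.
- tray: Plywood tray fixed to the bench, 210 mm (x) x 126 mm (y); origin at the centre of its underside. Its -x end is open without a lip: the scoop goes in there along +x. Floor top at z = 8 mm, flat up to x = +53 mm; there a 60 deg ramp rises to the 80 mm high end wall (ramp top at x = 93, z = 77 mm). Side walls 70 mm high, 114 mm apart inside.
- tray_ramp (a point): Foot of the tray's ramp, in mid-width, on the floor; axes as the tray's. Spools are pushed ahead of the scoop until the ramp heaps them against its nose. If the nose is then raised close along the ramp (tilting up, heel low), those leaning on the ramp tip back into the pan; lifted straight up, they drop behind it.
- crate: Square wooden crate fixed to the bench, open on top, 160 x 160 x 60 mm high, walls and floor 6 mm; origin at the centre of its underside.
- spool0: One of five alike turned maple clamp spools: an eight-sided body 31 mm across its flats and 18 mm long, with a round stub of 21 mm diameter on each end (30 mm long overall) and a dark dot at each end, 18 g. Origin at its centre, y along its axis. At the start all five lie on their sides on the tray's floor, in the 130 mm before the ramp.
- spool1: One of five alike turned maple clamp spools: an eight-sided body 31 mm across its flats and 18 mm long, with a round stub of 21 mm diameter on each end (30 mm long overall) and a dark dot at each end, 18 g. Origin at its centre, y along its axis. At the start all five lie on their sides on the tray's floor, in the 130 mm before the ramp.
- spool2: One of five alike turned maple clamp spools: an eight-sided body 31 mm across its flats and 18 mm long, with a round stub of 21 mm diameter on each end (30 mm long overall) and a dark dot at each end, 18 g. Origin at its centre, y along its axis. At the start all five lie on their sides on the tray's floor, in the 130 mm before the ramp.
- spool3: One of five alike turned maple clamp spools: an eight-sided body 31 mm across its flats and 18 mm long, with a round stub of 21 mm diameter on each end (30 mm long overall) and a dark dot at each end, 18 g. Origin at its centre, y along its axis. At the start all five lie on their sides on the tray's floor, in the 130 mm before the ramp.
- spool4: One of five alike turned maple clamp spools: an eight-sided body 31 mm across its flats and 18 mm long, with a round stub of 21 mm diameter on each end (30 mm long overall) and a dark dot at each end, 18 g. Origin at its centre, y along its axis. At the start all five lie on their sides on the tray's floor, in the 130 mm before the ramp.
- billet_mid (a point): Bystander: loose wooden billet 60 x 200 x 45 mm beyond the tray; the point is its centre.
- varnish_mid (a point): Bystander: loose amber varnish bottle, 52 mm in diameter, 105 mm tall; the point is its centre.
- driver: Bystander: loose screwdriver with dark wooden handle lying on the bench beyond the crate; origin under its middle.

How it is judged:
On the way, in this order (a step that is already met when the one before it is completed fails the run):
1. the scoop, lifted clear, carries at least one spool in its pan (((distance between spool0 and scoop_pan below 0.075 m and height (world z) of spool0 above 0.09 m) or (distance between spool1 and scoop_pan below 0.075 m and height (world z) of spool1 above 0.09 m) or (distance between spool2 and scoop_pan below 0.075 m and height (world z) of spool2 above 0.09 m) or (distance between spool3 and scoop_pan below 0.075 m and height (world z) of spool3 above 0.09 m) or (distance between spool4 and scoop_pan below 0.075 m and height (world z) of spool4 above 0.09 m))), for 0.2 s.
2. at least three spools are in the crate ((((horizontal distance between spool0 and crate below 0.09 m and height (world z) of spool0 below 0.065 m) and (horizontal distance between spool1 and crate below 0.09 m and height (world z) of spool1 below 0.065 m) and (horizontal distance between spool2 and crate below 0.09 m and height (world z) of spool2 below 0.065 m)) or ((horizontal distance between spool0 and crate below 0.09 m and height (world z) of spool0 below 0.065 m) and (horizontal distance between spool1 and crate below 0.09 m and height (world z) of spool1 below 0.065 m) and (horizontal distance between spool3 and crate below 0.09 m and height (world z) of spool3 below 0.065 m)) or ((horizontal distance between spool0 and crate below 0.09 m and height (world z) of spool0 below 0.065 m) and (horizontal distance between spool1 and crate below 0.09 m and height (world z) of spool1 below 0.065 m) and (horizontal distance between spool4 and crate below 0.09 m and height (world z) of spool4 below 0.065 m)) or ((horizontal distance between spool0 and crate below 0.09 m and height (world z) of spool0 below 0.065 m) and (horizontal distance between spool2 and crate below 0.09 m and height (world z) of spool2 below 0.065 m) and (horizontal distance between spool3 and crate below 0.09 m and height (world z) of spool3 below 0.065 m)) or ((horizontal distance between spool0 and crate below 0.09 m and height (world z) of spool0 below 0.065 m) and (horizontal distance between spool2 and crate below 0.09 m and height (world z) of spool2 below 0.065 m) and (horizontal distance between spool4 and crate below 0.09 m and height (world z) of spool4 below 0.065 m)) or ((horizontal distance between spool0 and crate below 0.09 m and height (world z) of spool0 below 0.065 m) and (horizontal distance between spool3 and crate below 0.09 m and height (world z) of spool3 below 0.065 m) and (horizontal distance between spool4 and crate below 0.09 m and height (world z) of spool4 below 0.065 m)) or ((horizontal distance between spool1 and crate below 0.09 m and height (world z) of spool1 below 0.065 m) and (horizontal distance between spool2 and crate below 0.09 m and height (world z) of spool2 below 0.065 m) and (horizontal distance between spool3 and crate below 0.09 m and height (world z) of spool3 below 0.065 m)) or ((horizontal distance between spool1 and crate below 0.09 m and height (world z) of spool1 below 0.065 m) and (horizontal distance between spool2 and crate below 0.09 m and height (world z) of spool2 below 0.065 m) and (horizontal distance between spool4 and crate below 0.09 m and height (world z) of spool4 below 0.065 m)) or ((horizontal distance between spool1 and crate below 0.09 m and height (world z) of spool1 below 0.065 m) and (horizontal distance between spool3 and crate below 0.09 m and height (world z) of spool3 below 0.065 m) and (horizontal distance between spool4 and crate below 0.09 m and height (world z) of spool4 below 0.065 m)) or ((horizontal distance between spool2 and crate below 0.09 m and height (world z) of spool2 below 0.065 m) and (horizontal distance between spool3 and crate below 0.09 m and height (world z) of spool3 below 0.065 m) and (horizontal distance between spool4 and crate below 0.09 m and height (world z) of spool4 below 0.065 m)))), for 0.2 s.
At the end, for the whole second after the job is handed in: At least three spools lie in the crate, the others in the crate or tray, all at rest; the scoop lies released, flat and upright on the mat (tilt < 0.12 rad, within 0.45 rad of its length, either way round; pan centre and handle middle each within 85 mm of its centre) ((((horizontal distance between spool0 and crate below 0.09 m and height (world z) of spool0 below 0.065 m) and (horizontal distance between spool1 and crate below 0.09 m and height (world z) of spool1 below 0.065 m) and (horizontal distance between spool2 and crate below 0.09 m and height (world z) of spool2 below 0.065 m)) or ((horizontal distance between spool0 and crate below 0.09 m and height (world z) of spool0 below 0.065 m) and (horizontal distance between spool1 and crate below 0.09 m and height (world z) of spool1 below 0.065 m) and (horizontal distance between spool3 and crate below 0.09 m and height (world z) of spool3 below 0.065 m)) or ((horizontal distance between spool0 and crate below 0.09 m and height (world z) of spool0 below 0.065 m) and (horizontal distance between spool1 and crate below 0.09 m and height (world z) of spool1 below 0.065 m) and (horizontal distance between spool4 and crate below 0.09 m and height (world z) of spool4 below 0.065 m)) or ((horizontal distance between spool0 and crate below 0.09 m and height (world z) of spool0 below 0.065 m) and (horizontal distance between spool2 and crate below 0.09 m and height (world z) of spool2 below 0.065 m) and (horizontal distance between spool3 and crate below 0.09 m and height (world z) of spool3 below 0.065 m)) or ((horizontal distance between spool0 and crate below 0.09 m and height (world z) of spool0 below 0.065 m) and (horizontal distance between spool2 and crate below 0.09 m and height (world z) of spool2 below 0.065 m) and (horizontal distance between spool4 and crate below 0.09 m and height (world z) of spool4 below 0.065 m)) or ((horizontal distance between spool0 and crate below 0.09 m and height (world z) of spool0 below 0.065 m) and (horizontal distance between spool3 and crate below 0.09 m and height (world z) of spool3 below 0.065 m) and (horizontal distance between spool4 and crate below 0.09 m and height (world z) of spool4 below 0.065 m)) or ((horizontal distance between spool1 and crate below 0.09 m and height (world z) of spool1 below 0.065 m) and (horizontal distance between spool2 and crate below 0.09 m and height (world z) of spool2 below 0.065 m) and (horizontal distance between spool3 and crate below 0.09 m and height (world z) of spool3 below 0.065 m)) or ((horizontal distance between spool1 and crate below 0.09 m and height (world z) of spool1 below 0.065 m) and (horizontal distance between spool2 and crate below 0.09 m and height (world z) of spool2 below 0.065 m) and (horizontal distance between spool4 and crate below 0.09 m and height (world z) of spool4 below 0.065 m)) or ((horizontal distance between spool1 and crate below 0.09 m and height (world z) of spool1 below 0.065 m) and (horizontal distance between spool3 and crate below 0.09 m and height (world z) of spool3 below 0.065 m) and (horizontal distance between spool4 and crate below 0.09 m and height (world z) of spool4 below 0.065 m)) or ((horizontal distance between spool2 and crate below 0.09 m and height (world z) of spool2 below 0.065 m) and (horizontal distance between spool3 and crate below 0.09 m and height (world z) of spool3 below 0.065 m) and (horizontal distance between spool4 and crate below 0.09 m and height (world z) of spool4 below 0.065 m))) and ((horizontal distance between spool0 and crate below 0.09 m and height (world z) of spool0 below 0.065 m) or (x of spool0 in the frame of tray between -0.11 and 0.106 m and y of spool0 in the frame of tray between -0.06 and 0.06 m)) and ((horizontal distance between spool1 and crate below 0.09 m and height (world z) of spool1 below 0.065 m) or (x of spool1 in the frame of tray between -0.11 and 0.106 m and y of spool1 in the frame of tray between -0.06 and 0.06 m)) and ((horizontal distance between spool2 and crate below 0.09 m and height (world z) of spool2 below 0.065 m) or (x of spool2 in the frame of tray between -0.11 and 0.106 m and y of spool2 in the frame of tray between -0.06 and 0.06 m)) and ((horizontal distance between spool3 and crate below 0.09 m and height (world z) of spool3 below 0.065 m) or (x of spool3 in the frame of tray between -0.11 and 0.106 m and y of spool3 in the frame of tray between -0.06 and 0.06 m)) and ((horizontal distance between spool4 and crate below 0.09 m and height (world z) of spool4 below 0.065 m) or (x of spool4 in the frame of tray between -0.11 and 0.106 m and y of spool4 in the frame of tray between -0.06 and 0.06 m)) and z of scoop_pan in the frame of mat below 0.015 m and angle between scoop_pan's own z axis and vertical below 0.12 rad and angle between the x axis of scoop_pan and the x axis of mat, either way round below 0.45 rad and horizontal distance between each of scoop_pan, scoop_grip and mat below 0.085 m and linear speed of scoop below 0.02 m/s and linear speed of each of spool0, spool1, spool2, spool3, spool4 below 0.03 m/s); the robot touches nothing.
It fails at once if the fingers touch a spool (contact force between the fingers and spool0 above 0.3 N or contact force between the fingers and spool1 above 0.3 N or contact force between the fingers and spool2 above 0.3 N or contact force between the fingers and spool3 above 0.3 N or contact force between the fingers and spool4 above 0.3 N).
It fails at once if a bystander is moved more than 20 mm (distance of any of billet_mid, varnish_mid, driver from where it was at the start of the episode above 0.02 m).
It also fails if it takes over 58 s, if anything falls off the work surface, if the arm or the gripper's body presses on something with over 40 N, if the wrist force passes 120 N, or if a joint passes its speed limit or range.

## Working session

There is one attempt and no reset: what is moved stays moved. The work goes in short steps, Python scripts to look and compute and a shell command to move; the robot and the scene stay as the last step left them, time stands still between calls to the robot, and variables do not carry over. Pictures are saved under pics/ and viewed, at most 10 in all, crops included, and the job is handed in when it is done.

```bash
mkdir -p pics; ls; python3 - <<'E'
from cell import arm,eyes,finder
import cv2,numpy as np
s=arm.sense();print(s['time_s'],s['position'],s['eef_rot'],s['opening'])
for c in('top','scene'):
    im=eyes.grab_frame(c);cv2.imwrite(f'pics/{c}0.png',im[:,:,::-1])
    for t in ['scoop_grip','scoop_pan','mat','tray','tray_ramp','crate','spool0','billet_mid','varnish_mid','driver']:
        r=finder.landmark_of(c,t);print(c,t,[(np.round(d['location'],3).tolist(),round(d['conf'],2)) for d in r[:6]])
print(arm.sense()['time_s'])
E
```

```text
pics
0.0 [ 0.15450086 -0.50147893  0.24782428] [ 9.88861343e-01  1.48838720e-01  2.59038416e-06 -5.28451234e-04] 0.08557705943891308
top scoop_grip [([0.547, -0.333, 0.049], 0.69)]
top scoop_pan [([0.525, -0.242, 0.005], 0.97)]
top mat [([0.54, -0.289, -0.004], 0.93)]
top tray [([0.496, 0.038, 0.003], 0.56)]
top tray_ramp [([0.498, 0.093, 0.01], 0.88)]
top crate [([0.49, 0.357, 0.002], 0.92), ([0.528, 0.066, 0.023], 0.73)]
top spool0 [([0.536, -0.291, 0.002], 0.66), ([0.526, 0.065, 0.02], 0.62), ([0.46, -0.013, 0.022], 0.57), ([0.474, 0.071, 0.026], 0.51), ([0.497, 0.032, 0.023], 0.47)]
top billet_mid [([0.74, -0.13, 0.018], 0.64), ([0.54, -0.29, -0.002], 0.42)]
top varnish_mid [([0.753, 0.127, 0.056], 0.64), ([0.492, 0.354, 0.004], 0.46)]
top driver [([0.727, 0.31, 0.004], 0.79)]
scene scoop_grip [([0.553, -0.333, 0.049], 0.68), ([0.498, 0.094, 0.008], 0.39)]
scene scoop_pan [([0.53, -0.249, 0.006], 0.71)]
scene mat [([0.54, -0.292, 0.001], 0.9), ([0.549, -0.333, 0.048], 0.62)]
scene tray [([0.497, 0.042, -0.003], 0.69)]
scene tray_ramp [([0.499, 0.091, 0.01], 0.66), ([0.462, -0.014, 0.023], 0.5)]
scene crate [([0.493, 0.356, 0.004], 0.68), ([0.747, -0.122, 0.022], 0.21)]
scene spool0 [([0.498, 0.032, 0.026], 0.58), ([0.474, 0.07, 0.023], 0.45), ([0.46, -0.01, 0.023], 0.39)]
scene billet_mid [([0.746, -0.125, 0.025], 0.71)]
scene varnish_mid [([0.755, 0.126, 0.057], 0.74)]
scene driver [([0.529, -0.246, 0.005], 0.75), ([0.724, 0.311, -0.002], 0.51)]
1.1
```

View pics/top0.png

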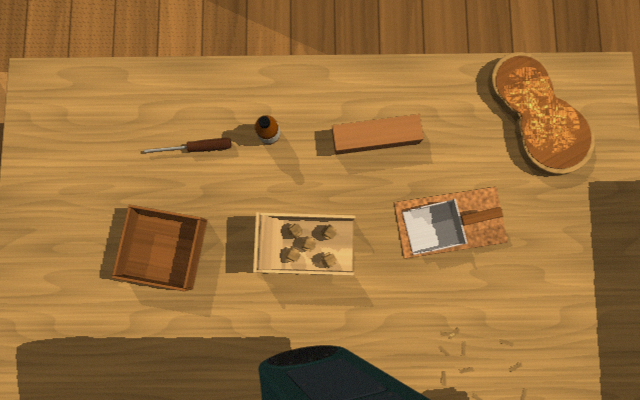

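View pics/scene0.png

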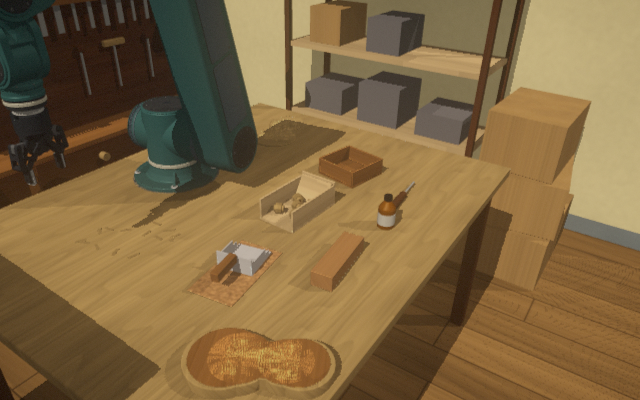

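The top view shows the scoop on its mat at about (450,222), handle toward the right. The tray is at (305,243) with its open end right and five spools at (292,230), (327,232), (305,243), (290,255) and (325,260). The crate is at (160,248). In the scene view the arm is well clear of all of these.

I'll enlarge the tray and scoop to get their yaw.

```bash
python3 - <<'E'
import cv2
im=cv2.imread('pics/top0.png')
a=cv2.resize(im[205:283,246:364],None,fx=6,fy=6,interpolation=cv2.INTER_CUBIC)[:,:700]
b=cv2.resize(im[180:262,390:516],None,fx=6,fy=6,interpolation=cv2.INTER_CUBIC)
cv2.imwrite('pics/ca.png',a);cv2.imwrite('pics/cb.png',b)
E
```

```text
(no output)
```

View pics/ca.png

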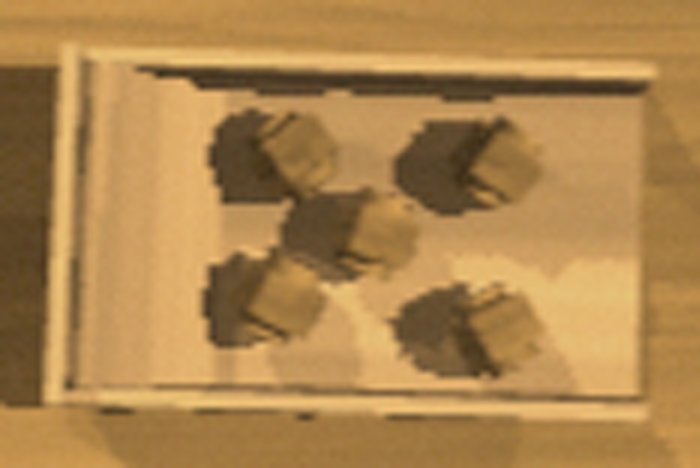

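View pics/cb.png

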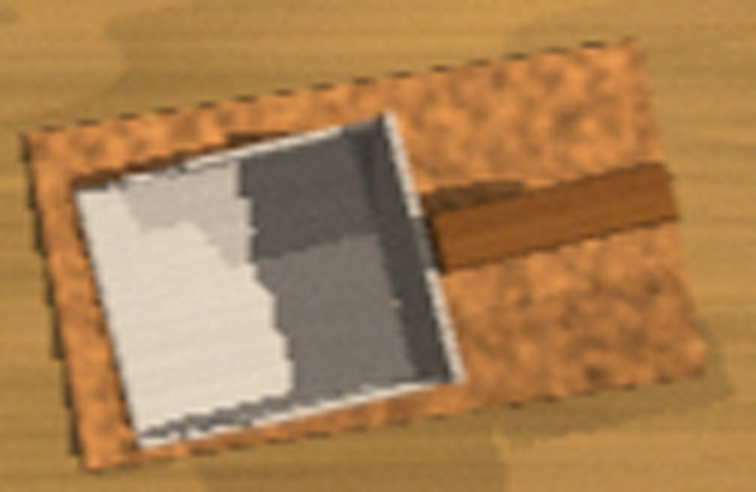

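The tray crop shows the open end at the right (x≈640), the ramp at the left (x<230) and five spools clear of each other. The scoop crop shows the handle from (435,240) to (675,190), the back plate from (388,113) to (462,382), and the mat corners at (25,132), (638,42), (705,375) and (90,468).

```bash
cat > h.py <<'E'
import numpy as np
from scipy.spatial.transform import Rotation as Ro
from cell import arm,eyes,finder
def ray(cam,u,v,z):
    p=eyes.camera_params(cam);f=200/np.tan(np.radians(p['fov_y'])/2)
    R=np.array(p['R']);t=np.array(p['t']);c=-R.T@t
    d=R.T@np.array([(u-p['cx'])/f,(v-p['cy'])/f,1]);return c+d*(z-c[2])/d[2]
def pose(): s=arm.sense();return np.array(s['position']),Ro.from_quat(s['eef_rot'])
def tool(yaw,pitch,flip=1):
    "tool rot: scoop x (nose) at yaw, nose-up pitch; tool x=flip*nose, z=scoop down"
    n=np.array([np.cos(yaw)*np.cos(pitch),np.sin(yaw)*np.cos(pitch),np.sin(pitch)])
    dn=np.array([np.cos(yaw)*np.sin(pitch),np.sin(yaw)*np.sin(pitch),-np.cos(pitch)])
    return Ro.from_matrix(np.c_[flip*n,np.cross(dn,flip*n),dn])
def delta(p,R,P0=None,R0=None):
    if P0 is None:P0,R0=pose()
    return np.round(np.r_[R0.inv().apply(np.array(p)-P0)/.25,(R0.inv()*R).as_rotvec()/np.pi],4)
E
python3 - <<'E'
from h import *
A=lambda u,v,z:ray('top',246+u/6,205+v/6,z)
B=lambda u,v,z:ray('top',390+u/6,180+v/6,z)
ang=lambda a,b:round(np.degrees(np.arctan2(*(b-a)[[1,0]])),1)
u0,u1,l0,l1=A(65,45,.08),A(655,65,.07),A(47,405,.08),A(648,418,.07)
print('tray',u0,u1,l0,l1,ang(u1,u0),ang(l1,l0),'end',ang(u1,l1),(u0+u1+l0+l1)/4)
f0,f1=A(644,95,.008),A(640,395,.008);print('open end mid',(f0+f1)/2)
m=[B(25,132,.004),B(638,42,.004),B(705,375,.004),B(90,468,.004)];print('mat',sum(m)/4,ang(m[1],m[0]),ang(m[2],m[3]))
b0,b1=B(388,113,.054),B(462,382,.054);print('back',(b0+b1)/2,ang(b0,b1)+180)
h=[B(432,205,.062),B(445,272,.062),B(668,162,.062),B(680,215,.062)]
print('handle end',(h[2]+h[3])/2,ang(h[2],h[0]),ang(h[3],h[1]))
for x,y in[(300,150),(505,165),(380,232),(285,300),(505,330)]:print('sp',A(x,y,.03).round(3))
P,R=pose();print(P,R.as_matrix().round(3))
for fl in(1,-1):print(fl,delta([.55,-.333,.15],tool(np.radians(103),0,fl)))
E
```

```text
tray [0.56076939 0.13912222 0.08      ] [ 0.55205567 -0.06926373  0.07      ] [0.43572168 0.14457946 0.08      ] [ 0.42829186 -0.06417713  0.07      ] 87.6 88.0 end 177.6 [0.49420965 0.03756521 0.075     ]
open end mid [ 0.48982719 -0.06769494  0.008     ]
mat [ 0.54047602 -0.29193076  0.004     ] 97.7 97.8
back [ 0.53918103 -0.29915583  0.054     ] 12.599999999999994
handle end [ 0.55848683 -0.38727651  0.062     ] 99.6 102.8
sp [0.525 0.059 0.03 ]
sp [ 0.519 -0.016  0.03 ]
sp [0.495 0.03  0.03 ]
sp [0.471 0.065 0.03 ]
sp [ 0.459 -0.015  0.03 ]
[ 0.15452974 -0.50174466  0.24828792] [[ 0.956  0.294  0.   ]
 [ 0.294 -0.956 -0.   ]
 [-0.     0.    -1.   ]]
1 [ 1.7105 -0.1795  0.3931  0.      0.     -0.4771]
-1 [ 1.7105 -0.1795  0.3931  0.     -0.      0.5229]
```

```bash
python3 -m pendant '[{"tx":0.1,"tz":0.03,"rz":-0.03},{"tx":0.25,"tz":0.06,"rz":-0.07},{"tx":0.4,"tz":0.1,"rz":-0.11},{"tx":0.55,"tz":0.15,"rz":-0.15},{"tx":0.7,"tz":0.2,"rz":-0.19},{"tx":0.82,"tz":0.25,"rz":-0.23},{"tx":0.92,"tz":0.3,"rz":-0.27},{"tx":1.0,"tz":0.3,"rz":-0.31},{"tx":1.0,"tz":0.3,"rz":-0.35},{"tx":1.0,"tz":0.3,"rz":-0.38}]' 1 && python3 - <<'E'
from h import *
P,R=pose();print(P,arm.sense()['joint_positions'])
print(delta([.548,-.3335,.12],tool(np.radians(102.5),0)),delta([.548,-.3335,.047],tool(np.radians(102.5),0)))
E
```

```text
$[0]: bad value
```

```bash
python3 -m pendant '[{"tx":0.1,"ty":0,"tz":0.03,"rx":0,"ry":0,"rz":-0.03},{"tx":0.25,"ty":0,"tz":0.06,"rx":0,"ry":0,"rz":-0.07},{"tx":0.4,"ty":0,"tz":0.1,"rx":0,"ry":0,"rz":-0.11},{"tx":0.55,"ty":0,"tz":0.15,"rx":0,"ry":0,"rz":-0.15},{"tx":0.7,"ty":0,"tz":0.2,"rx":0,"ry":0,"rz":-0.19},{"tx":0.82,"ty":0,"tz":0.25,"rx":0,"ry":0,"rz":-0.23},{"tx":0.92,"ty":0,"tz":0.3,"rx":0,"ry":0,"rz":-0.27},{"tx":1.0,"ty":0,"tz":0.3,"rx":0,"ry":0,"rz":-0.31},{"tx":1.0,"ty":0,"tz":0.3,"rx":0,"ry":0,"rz":-0.35},{"tx":1.0,"ty":0,"tz":0.3,"rx":0,"ry":0,"rz":-0.38}]' 1 && python3 - <<'E'
from h import *
P,R=pose();print(P,arm.sense()['joint_positions'])
print(delta([.548,-.3335,.12],tool(np.radians(102.5),0)),delta([.548,-.3335,.047],tool(np.radians(102.5),0)))
E
```

```text
time_s: 1.93
position: [0.3946, -0.4275, 0.1728]
eef_rot: [0.731, 0.682, 0.0, -0.0]
wrist_force: [-0.1, -0.0, -0.4]
opening: 0.0854
finger_force: 0.0
[ 0.39456357 -0.42749365  0.17282402] [-9.65485064e-01  3.91342642e-01 -6.24892516e-02  1.11758564e+00
  2.93608333e-05  6.74977918e-01]
[ 4.177e-01  5.862e-01  2.113e-01 -1.000e-04 -2.000e-04 -9.160e-02] [ 4.175e-01  5.863e-01  5.033e-01 -1.000e-04 -2.000e-04 -9.160e-02]
```

```bash
python3 -m pendant '[{"tx":0.06,"ty":0.09,"tz":0.03,"rx":0,"ry":0,"rz":-0.02},{"tx":0.16,"ty":0.22,"tz":0.08,"rx":0,"ry":0,"rz":-0.05},{"tx":0.26,"ty":0.36,"tz":0.13,"rx":0,"ry":0,"rz":-0.08},{"tx":0.35,"ty":0.49,"tz":0.18,"rx":0,"ry":0,"rz":-0.0916},{"tx":0.41,"ty":0.57,"tz":0.21,"rx":0,"ry":0,"rz":-0.0916},{"tx":0.4175,"ty":0.586,"tz":0.25,"rx":0,"ry":0,"rz":-0.0916},{"tx":0.4175,"ty":0.586,"tz":0.32,"rx":0,"ry":0,"rz":-0.0916},{"tx":0.4175,"ty":0.586,"tz":0.4,"rx":0,"ry":0,"rz":-0.0916},{"tx":0.4175,"ty":0.586,"tz":0.47,"rx":0,"ry":0,"rz":-0.0916},{"tx":0.4175,"ty":0.586,"tz":0.503,"rx":0,"ry":0,"rz":-0.0916}]' 1 && python3 -m pendant '[{"tx":0,"ty":0,"tz":0,"rx":0,"ry":0,"rz":0},{"tx":0,"ty":0,"tz":0,"rx":0,"ry":0,"rz":0},{"tx":0,"ty":0,"tz":0,"rx":0,"ry":0,"rz":0},{"tx":0,"ty":0,"tz":0,"rx":0,"ry":0,"rz":0},{"tx":0,"ty":0,"tz":0,"rx":0,"ry":0,"rz":0},{"tx":0,"ty":0,"tz":0,"rx":0,"ry":0,"rz":0},{"tx":0,"ty":0,"tz":0,"rx":0,"ry":0,"rz":0},{"tx":0,"ty":0,"tz":0,"rx":0,"ry":0,"rz":0},{"tx":0,"ty":0,"tz":0,"rx":0,"ry":0,"rz":0},{"tx":0,"ty":0,"tz":0,"rx":0,"ry":0,"rz":0}]' 0 110; python3 - <<'E'
from h import *
import cv2
im=eyes.grab_frame('top');cv2.imwrite('pics/top1.png',im[:,:,::-1])
c=cv2.resize(im[165:275,375:535],None,fx=4.5,fy=4.5,interpolation=cv2.INTER_CUBIC);cv2.imwrite('pics/g1.png',c[:,:,::-1])
P,R=pose();print(P,R.as_matrix().round(3))
E
```

```text
time_s: 2.77
position: [0.5467, -0.3351, 0.0453]
eef_rot: [0.629, 0.777, -0.0, -0.001]
wrist_force: [0.3, 0.5, 0.1]
opening: 0.0855
finger_force: 0.0
time_s: 3.6
position: [0.548, -0.3358, 0.0485]
eef_rot: [0.629, 0.777, 0.0, 0.001]
wrist_force: [-0.8, 0.6, 8.5]
opening: 0.0207
finger_force: 107.1
[ 0.54803141 -0.33579005  0.04853552] [[-0.208  0.978  0.001]
 [ 0.978  0.208 -0.001]
 [-0.001  0.001 -1.   ]]
```

View pics/g1.png

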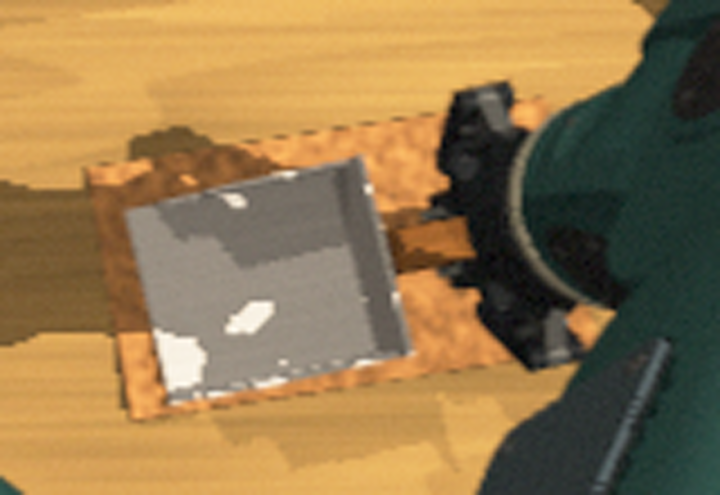

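The fingers hold the handle and the scoop stays square on the mat: pan at (270,280), gripper at (480,230). Next I lift and line up with the tray mouth.

```bash
cat >> h.py <<'E'
T=np.array([.495,.039,0]);TY=np.radians(87.8)
def nose(X,Z,pitch=0,yaw=TY,Y=0,origin=T):
    "TCP pose for the nose edge's underside at tray (X,Y,Z) m, pitch deg nose-up"
    R=tool(yaw,np.radians(pitch));M=R.as_matrix()
    p=origin+np.array([np.cos(TY)*X-np.sin(TY)*Y,np.sin(TY)*X+np.cos(TY)*Y,Z])
    return p-.147*M[:,0]-.0445*M[:,2],R
def show(*k):
    for a in k:
        p,R=nose(*a[:3]);print(a,p.round(3),delta(p,R))
E
python3 - <<'E'
from h import *
show((-.12,.05),) if 0 else None
for z in(.06,.0087):
    p,R=nose(-.12,z);print(p,delta(p,R))
E
```

```text
[ 0.48475045 -0.2278032   0.1045    ] [ 4.749e-01 -1.575e-01 -2.245e-01  3.000e-04  3.000e-04  7.890e-02]
[ 0.48475045 -0.2278032   0.0532    ] [ 4.751e-01 -1.577e-01 -1.930e-02  3.000e-04  3.000e-04  7.890e-02]
```

```bash
python3 -m pendant '[{"tx":0,"ty":0,"tz":-0.04,"rx":0,"ry":0,"rz":0},{"tx":0,"ty":0,"tz":-0.12,"rx":0,"ry":0,"rz":0},{"tx":0.04,"ty":-0.01,"tz":-0.2,"rx":0,"ry":0,"rz":0.01},{"tx":0.1,"ty":-0.03,"tz":-0.22,"rx":0,"ry":0,"rz":0.02},{"tx":0.18,"ty":-0.06,"tz":-0.22,"rx":0,"ry":0,"rz":0.035},{"tx":0.26,"ty":-0.09,"tz":-0.22,"rx":0,"ry":0,"rz":0.05},{"tx":0.34,"ty":-0.115,"tz":-0.22,"rx":0,"ry":0,"rz":0.065},{"tx":0.42,"ty":-0.14,"tz":-0.18,"rx":0,"ry":0,"rz":0.0789},{"tx":0.465,"ty":-0.155,"tz":-0.1,"rx":0,"ry":0,"rz":0.0789},{"tx":0.475,"ty":-0.1575,"tz":-0.06,"rx":0,"ry":0,"rz":0.0789}]' && python3 - <<'E'
from h import *
import cv2
im=eyes.grab_frame('top')
c=cv2.resize(im[190:295,245:445],None,fx=4,fy=4,interpolation=cv2.INTER_CUBIC);cv2.imwrite('pics/g2.png',c[:,:,::-1])
print(finder.landmark_of('top','scoop_pan')[:1],finder.landmark_of('scene','scoop_pan')[:1])
P,R=pose();s=arm.sense();print(P,s['opening'],s['torque'],R.as_matrix().round(3)[:,0])
M=R.as_matrix();print('pan pred',P+M[:,0]*.092+M[:,2]*.042)
show((-.12,.0087,0),(-.1,.0087,0))
E
```

```text
time_s: 4.48
position: [0.4829, -0.2255, 0.0621]
eef_rot: [0.72, 0.694, -0.0, -0.001]
wrist_force: [-0.8, -0.4, -1.9]
opening: 0.0202
finger_force: 107.7
[{'location': [0.4864, -0.1303, 0.0203], 'conf': 0.61}] [{'location': [0.5297, -0.249, 0.0062], 'conf': 0.71}]
[ 0.48436968 -0.22745355  0.06292856] 0.0203661625132912 [-0.09862297 -0.07232647 -0.01785768] [0.038 0.999 0.   ]
pan pred [ 0.48784866 -0.13551474  0.02093865]
(-0.12, 0.0087, 0) [ 0.485 -0.228  0.053] [-0.0013  0.0016  0.0389 -0.0001 -0.      0.0001]
(-0.1, 0.0087, 0) [ 0.486 -0.208  0.053] [ 0.0787  0.0016  0.0389 -0.0001 -0.      0.0001]
```

View pics/g2.png

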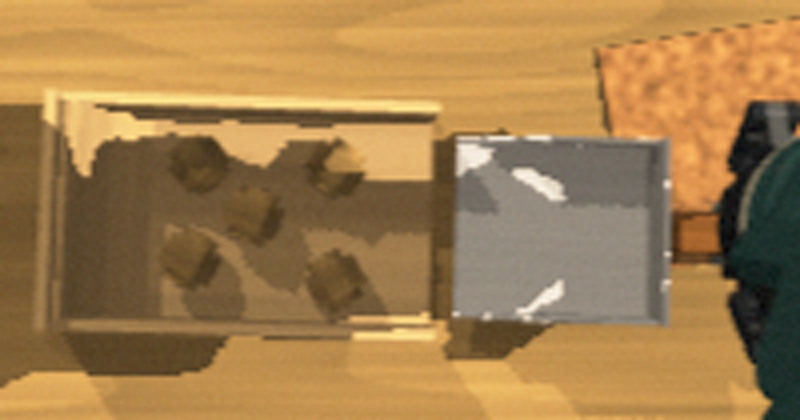

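```bash
python3 - <<'E'
from h import *
A=lambda u,v,z:ray('top',245+u/4,190+v/4,z)
loc=lambda p:np.array([np.dot(p[:2]-T[:2],[np.cos(TY),np.sin(TY)]),np.dot(p[:2]-T[:2],[-np.sin(TY),np.cos(TY)])]).round(4)
for n,a,b,z in[('tray near',(440,102),(432,338),.07),('tray far',(45,92),(36,330),.08),('nose',(455,137),(455,319),.0185),('back',(668,137),(668,324),.068)]:
    p,q=A(*a,z),A(*b,z);print(n,loc(p),loc(q),loc((p+q)/2))
E
```

```text
tray near [-0.1056 -0.0619] [-0.1036  0.0624] [-0.1046  0.0003]
tray far [ 0.1038 -0.0608] [0.1029 0.0633] [0.1033 0.0012]
nose [-0.1181 -0.0468] [-0.1198  0.054 ] [-0.1189  0.0036]
back [-0.2277 -0.0465] [-0.2278  0.052 ] [-0.2277  0.0027]
```

```bash
python3 -m pendant '[{"tx":0.01,"ty":0.012,"tz":0.02,"rx":0,"ry":0,"rz":0},{"tx":0.03,"ty":0.012,"tz":0.037,"rx":0,"ry":0,"rz":0},{"tx":0.06,"ty":0.012,"tz":0.038,"rx":0,"ry":0,"rz":0},{"tx":0.1,"ty":0.012,"tz":0.038,"rx":0,"ry":0,"rz":0},{"tx":0.14,"ty":0.012,"tz":0.038,"rx":0,"ry":0,"rz":0},{"tx":0.18,"ty":0.012,"tz":0.038,"rx":0,"ry":0,"rz":0},{"tx":0.22,"ty":0.012,"tz":0.038,"rx":0,"ry":0,"rz":0},{"tx":0.26,"ty":0.012,"tz":0.038,"rx":0,"ry":0,"rz":0},{"tx":0.3,"ty":0.012,"tz":0.038,"rx":0,"ry":0,"rz":0},{"tx":0.33,"ty":0.012,"tz":0.038,"rx":0,"ry":0,"rz":0}]' && python3 -m pendant '[{"tx":0.04,"ty":0,"tz":0,"rx":0,"ry":0,"rz":0},{"tx":0.08,"ty":0,"tz":0,"rx":0,"ry":0,"rz":0},{"tx":0.12,"ty":0,"tz":0,"rx":0,"ry":0,"rz":0},{"tx":0.16,"ty":0,"tz":0,"rx":0,"ry":0,"rz":0},{"tx":0.2,"ty":0,"tz":0,"rx":0,"ry":0,"rz":0},{"tx":0.24,"ty":0,"tz":0,"rx":0,"ry":0,"rz":0},{"tx":0.27,"ty":0,"tz":0,"rx":0,"ry":0,"rz":0},{"tx":0.3,"ty":0,"tz":0,"rx":0,"ry":0,"rz":0},{"tx":0.325,"ty":0,"tz":0,"rx":0,"ry":0,"rz":0},{"tx":0.345,"ty":0,"tz":0,"rx":0,"ry":0,"rz":0}]' && python3 - <<'E'
from h import *
import cv2
im=eyes.grab_frame('top');im2=eyes.grab_frame('scene')
c=cv2.resize(im[190:295,240:360],None,fx=4,fy=4,interpolation=cv2.INTER_CUBIC);d=cv2.resize(im2[150:255,250:350],(400,420),interpolation=cv2.INTER_CUBIC)[:,:320]
cv2.imwrite('pics/g3.png',np.hstack([c,d])[:,:,::-1])
P,R=pose();s=arm.sense();print(P,s['opening'],s['wrist_force'],R.as_matrix().round(3))
show((.05,.0087,0),(.06,.026,8),(.07,.042,16),(.08,.058,24),(.088,.072,30),(.086,.085,36))
E
```

```text
time_s: 5.47
position: [0.4906, -0.1439, 0.0531]
eef_rot: [0.72, 0.694, 0.0, -0.0]
wrist_force: [0.2, 0.1, -2.1]
opening: 0.0202
finger_force: 107.7
time_s: 6.3
position: [0.4939, -0.0584, 0.053]
eef_rot: [0.72, 0.693, -0.0, -0.0]
wrist_force: [-0.2, -1.7, -1.3]
opening: 0.0206
finger_force: 107.8
[ 0.49402314 -0.05851191  0.0530782 ] 0.02016715747792287 [-0.25203952 -0.55731945 -2.78175465] [[ 0.038  0.999  0.   ]
 [ 0.999 -0.038 -0.   ]
 [-0.     0.    -1.   ]]
(0.05, 0.0087, 0) [ 0.491 -0.058  0.053] [ 0.0019 -0.0111 -0.0005  0.0001  0.      0.0002]
(0.06, 0.026, 8) [ 0.491 -0.053  0.05 ] [ 0.0229 -0.0111  0.0139  0.      0.0445  0.0002]
(0.07, 0.042, 16) [ 0.492 -0.045  0.044] [ 0.0556 -0.011   0.0353  0.      0.0889  0.0002]
(0.08, 0.058, 24) [ 0.492 -0.033  0.039] [ 0.1004 -0.011   0.0569  0.      0.1334  0.0002]
(0.088, 0.072, 30) [ 0.493 -0.023  0.037] [ 0.1437 -0.011   0.0641 -0.      0.1667  0.0002]
(0.086, 0.085, 36) [ 0.493 -0.02   0.035] [ 0.1536 -0.011   0.0739 -0.      0.2     0.0002]
```

View pics/g3.png

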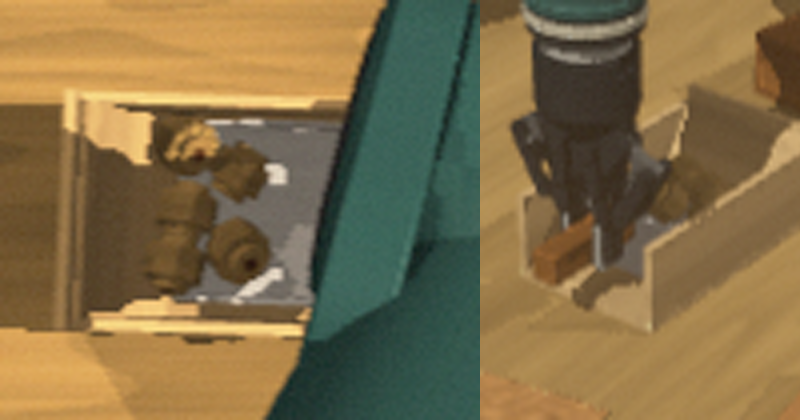

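Two spools are already in the pan, at (240,170) and (240,252). The other three are heaped between nose and ramp, at (190,145), (185,205) and (172,262). Now I raise the nose along the ramp.

```bash
python3 - <<'E'
from h import *
show((.052,.012,2),(.056,.018,6),(.061,.026,10),(.066,.034,14),(.0705,.042,17),(.0755,.050,20),(.0795,.058,23),(.084,.066,25),(.088,.073,27),(.089,.082,30),(.088,.092,33),(.082,.105,35),(.07,.12,35),(.07,.15,35))
E
```

```text
(0.052, 0.012, 2) [ 0.491 -0.057  0.051] [ 0.0041 -0.0111  0.0069  0.      0.0111  0.0002]
(0.056, 0.018, 6) [ 0.491 -0.056  0.047] [ 0.0105 -0.0111  0.0247  0.      0.0334  0.0002]
(0.061, 0.026, 10) [ 0.491 -0.052  0.044] [ 0.0239 -0.0111  0.0351  0.      0.0556  0.0002]
(0.066, 0.034, 14) [ 0.492 -0.048  0.042] [ 0.0403 -0.011   0.0458  0.      0.0778  0.0002]
(0.0705, 0.042, 17) [ 0.492 -0.044  0.042] [ 0.0576 -0.011   0.046   0.      0.0945  0.0002]
(0.0755, 0.05, 20) [ 0.492 -0.039  0.042] [ 0.0785 -0.011   0.0461  0.      0.1111  0.0002]
(0.0795, 0.058, 23) [ 0.492 -0.034  0.042] [ 0.0971 -0.011   0.0462  0.      0.1278  0.0002]
(0.084, 0.066, 25) [ 0.492 -0.029  0.044] [ 0.1178 -0.011   0.0355  0.      0.1389  0.0002]
(0.088, 0.073, 27) [ 0.493 -0.024  0.046] [ 0.1372 -0.011   0.0286 -0.      0.15    0.0002]
(0.089, 0.082, 30) [ 0.493 -0.022  0.047] [ 0.1477 -0.011   0.0241 -0.      0.1667  0.0002]
(0.088, 0.092, 33) [ 0.493 -0.02   0.049] [ 0.1518 -0.011   0.0153 -0.      0.1834  0.0002]
(0.082, 0.105, 35) [ 0.493 -0.025  0.057] [ 0.1342 -0.011  -0.0162 -0.      0.1945  0.0002]
(0.07, 0.12, 35) [ 0.492 -0.037  0.072] [ 0.0862 -0.011  -0.0762 -0.      0.1945  0.0002]
(0.07, 0.15, 35) [ 0.492 -0.037  0.102] [ 0.0861 -0.011  -0.1962 -0.      0.1945  0.0002]
```

```bash
python3 -m pendant '[{"tx":0.004,"ty":0,"tz":0.006,"rx":0,"ry":0.01,"rz":0},{"tx":0.0105,"ty":0,"tz":0.0144,"rx":0,"ry":0.028,"rz":0},{"tx":0.024,"ty":0,"tz":0.0244,"rx":0,"ry":0.05,"rz":0},{"tx":0.04,"ty":0,"tz":0.03,"rx":0,"ry":0.07,"rz":0},{"tx":0.058,"ty":0,"tz":0.036,"rx":0,"ry":0.089,"rz":0},{"tx":0.078,"ty":0,"tz":0.041,"rx":0,"ry":0.108,"rz":0},{"tx":0.097,"ty":0,"tz":0.044,"rx":0,"ry":0.127,"rz":0},{"tx":0.118,"ty":0,"tz":0.0355,"rx":0,"ry":0.139,"rz":0},{"tx":0.137,"ty":0,"tz":0.0286,"rx":0,"ry":0.15,"rz":0},{"tx":0.147,"ty":0,"tz":0.024,"rx":0,"ry":0.166,"rz":0}]' && python3 - <<'E'
from h import *
P,R=pose();s=arm.sense();print(P,s['wrist_force'])
eyes.grab_frame('top')
for d in finder.landmark_of('top','spool0'):
    q=np.array(d['location']);e=q-T;print(q.round(3),round(d['conf'],2),'tray',np.round([e[0]*np.cos(TY)+e[1]*np.sin(TY),-e[0]*np.sin(TY)+e[1]*np.cos(TY)],3),'scoop',R.inv().apply(q-P).round(3))
show((.089,.082,30),(.088,.092,33),(.082,.105,35),(.07,.13,35),(.07,.17,35))
E
```

```text
time_s: 7.23
position: [0.4955, -0.0223, 0.0473]
eef_rot: [0.696, 0.67, 0.186, -0.179]
wrist_force: [0.2, -0.5, -3.0]
opening: 0.0204
finger_force: 107.7
[ 0.49548749 -0.02227505  0.0473104 ] [ 0.22629805 -0.50048542 -2.96970414]
[0.511 0.063 0.072] 0.76 tray [ 0.024 -0.015] scoop [0.087 0.012 0.021]
[0.489 0.08  0.077] 0.67 tray [0.041 0.008] scoop [ 0.103 -0.011  0.025]
[0.534 0.09  0.081] 0.66 tray [ 0.053 -0.037] scoop [0.116 0.034 0.027]
[0.473 0.038 0.057] 0.6 tray [-0.001  0.022] scoop [ 0.057 -0.025  0.022]
[0.472 0.11  0.094] 0.53 tray [0.07  0.026] scoop [ 0.136 -0.028  0.025]
(0.089, 0.082, 30) [ 0.493 -0.022  0.047] [ 0.0062 -0.011   0.0013 -0.      0.0003 -0.0004]
(0.088, 0.092, 33) [ 0.493 -0.02   0.049] [ 0.0142 -0.011  -0.0043 -0.      0.017  -0.0004]
(0.082, 0.105, 35) [ 0.493 -0.025  0.057] [ 0.0146 -0.011  -0.0404 -0.      0.0281 -0.0004]
(0.07, 0.13, 35) [ 0.492 -0.037  0.082] [ 0.0229 -0.0111 -0.1511 -0.      0.0281 -0.0004]
(0.07, 0.17, 35) [ 0.492 -0.037  0.122] [ 0.1028 -0.0112 -0.2897 -0.      0.0281 -0.0004]
```

All five spools read as lying in the pan: in the scoop frame they are 57–136 mm ahead of the grip. Lifting clear next.

```bash
python3 -m pendant '[{"tx":0.008,"ty":0,"tz":0,"rx":0,"ry":0.008,"rz":0},{"tx":0.014,"ty":0,"tz":-0.006,"rx":0,"ry":0.017,"rz":0},{"tx":0.014,"ty":0,"tz":-0.022,"rx":0,"ry":0.022,"rz":0},{"tx":0.015,"ty":0,"tz":-0.04,"rx":0,"ry":0.028,"rz":0},{"tx":0.016,"ty":0,"tz":-0.07,"rx":0,"ry":0.028,"rz":0},{"tx":0.019,"ty":0,"tz":-0.11,"rx":0,"ry":0.028,"rz":0},{"tx":0.023,"ty":0,"tz":-0.15,"rx":0,"ry":0.028,"rz":0},{"tx":0.05,"ty":0,"tz":-0.2,"rx":0,"ry":0.028,"rz":0},{"tx":0.08,"ty":0,"tz":-0.25,"rx":0,"ry":0.028,"rz":0},{"tx":0.1,"ty":0,"tz":-0.285,"rx":0,"ry":0.028,"rz":0}]' && python3 - <<'E'
from h import *
P,R=pose();s=arm.sense();print(P,s['wrist_force'],s['torque'],s['opening'],s['joint_positions'])
eyes.grab_frame('top')
for d in finder.landmark_of('top','spool0'):
    q=np.array(d['location']);e=q-T;print(q.round(3),round(d['conf'],2),'scoop',R.inv().apply(q-P).round(3))
for X in(.15,.23,.282):
    p,R2=nose(X,.17,33,Y=.0157);print(X,p,delta(p,R2))
E
```

```text
time_s: 8.17
position: [0.495, -0.0366, 0.1229]
eef_rot: [0.687, 0.662, 0.216, -0.207]
wrist_force: [-0.3, -0.2, -2.3]
opening: 0.0204
finger_force: 107.8
[ 0.4950007  -0.03658977  0.1228761 ] [-0.27723792 -0.19359725 -2.31088207] [-0.95724095 -0.01449374 -0.03292261] 0.02036966227279497 [-0.52616402  0.44738963 -0.2809962   1.15725748  0.53009873  0.99678345]
[0.473 0.078 0.173] 0.75 scoop [ 0.122 -0.027  0.024]
[0.506 0.028 0.139] 0.75 scoop [0.062 0.009 0.024]
[0.532 0.043 0.147] 0.68 scoop [0.081 0.034 0.026]
[0.485 0.052 0.156] 0.53 scoop [ 0.092 -0.013  0.024]
[0.471 0.026 0.136] 0.51 scoop [ 0.058 -0.026  0.024]
0.15 [0.47940674 0.04207985 0.1272589 ] [ 0.2668 -0.0759  0.1633  0.0006 -0.0102  0.0004]
0.23 [0.48247776 0.12202088 0.1272589 ] [ 5.294e-01 -7.590e-02  3.461e-01  6.000e-04 -1.020e-02  4.000e-04]
0.282 [0.48447393 0.17398256 0.1272589 ] [ 7.001e-01 -7.590e-02  4.650e-01  6.000e-04 -1.020e-02  4.000e-04]
```

```bash
python3 -m pendant '[{"tx":0.03,"ty":0,"tz":-0.01,"rx":0,"ry":0,"rz":0},{"tx":0.09,"ty":-0.005,"tz":-0.01,"rx":0,"ry":0,"rz":0},{"tx":0.18,"ty":-0.015,"tz":0.02,"rx":0,"ry":0,"rz":0},{"tx":0.28,"ty":-0.025,"tz":0.07,"rx":0,"ry":0,"rz":0},{"tx":0.39,"ty":-0.035,"tz":0.13,"rx":0,"ry":0,"rz":0},{"tx":0.5,"ty":-0.045,"tz":0.2,"rx":0,"ry":0,"rz":0},{"tx":0.6,"ty":-0.055,"tz":0.265,"rx":0,"ry":0,"rz":0},{"tx":0.69,"ty":-0.06,"tz":0.32,"rx":0,"ry":0,"rz":0},{"tx":0.745,"ty":-0.065,"tz":0.355,"rx":0,"ry":0,"rz":0},{"tx":0.769,"ty":-0.065,"tz":0.367,"rx":0,"ry":0,"rz":0}]' && python3 - <<'E'
from h import *
P,R=pose();s=arm.sense();print(P,s['joint_positions'])
eyes.grab_frame('top')
for d in finder.landmark_of('top','spool0'):
    q=np.array(d['location']);print(q.round(3),round(d['conf'],2),'scoop',R.inv().apply(q-P).round(3))
for X,Z,p in[(.282,.19,28),(.282,.15,14),(.282,.11,0),(.28,.1,-10),(.28,.09,-20),(.28,.08,-30),(.28,.075,-40),(.28,.07,-50),(.28,.07,-58)]:
    p_,R2=nose(X,Z,p,Y=.0127);print(X,Z,p,p_,delta(p_,R2))
E
```

```text
time_s: 9.1
position: [0.4849, 0.1774, 0.1564]
eef_rot: [0.686, 0.662, 0.216, -0.209]
wrist_force: [-0.0, -1.3, -2.6]
opening: 0.0205
finger_force: 107.8
[0.48493953 0.17742926 0.15644066] [-0.12055193  0.29174993 -0.41327855  0.92586898  0.60748278  1.46712972]
[0.461 0.29  0.206] 0.77 scoop [ 0.121 -0.028  0.023]
[0.523 0.256 0.178] 0.77 scoop [0.078 0.035 0.029]
[0.47  0.266 0.19 ] 0.77 scoop [ 0.091 -0.018  0.023]
[0.493 0.243 0.173] 0.71 scoop [0.064 0.006 0.024]
[0.462 0.238 0.168] 0.58 scoop [ 0.056 -0.025  0.025]
0.282 0.19 28 [0.48735026 0.17070595 0.16027885] [-0.0074  0.0073 -0.0245 -0.0004 -0.0385  0.0006]
0.282 0.15 14 [0.48724607 0.16799374 0.15761564] [-0.0224  0.0072 -0.022  -0.0004 -0.1163  0.0007]
0.282 0.11 0 [0.48749172 0.17438802 0.1545    ] [-0.0086  0.0073  0.0029 -0.0003 -0.194   0.0007]
0.28 0.1 -10 [0.48779731 0.18234276 0.16935023] [ 5.160e-02  7.400e-03 -2.750e-02 -2.000e-04 -2.496e-01  7.000e-04]
0.28 0.09 -20 [0.48833951 0.19645682 0.18209328] [ 1.271e-01  7.500e-03 -3.700e-02 -2.000e-04 -3.052e-01  8.000e-04]
0.28 0.08 -30 [0.48902509 0.21430284 0.19203813] [ 2.084e-01  7.600e-03 -2.870e-02 -1.000e-04 -3.607e-01  8.000e-04]
0.28 0.075 -40 [0.4898332  0.23533858 0.20357876] [ 0.3039  0.0078 -0.0183 -0.     -0.4163  0.0008]
0.28 0.07 -50 [0.49073929 0.25892486 0.21121258] [ 0.3988  0.008   0.0107  0.     -0.4718  0.0008]
0.28 0.07 -58 [0.49151629 0.27915075 0.21824448] [ 4.812e-01  8.200e-03  3.400e-02  1.000e-04 -5.163e-01  8.000e-04]
```

```bash
python3 -m pendant '[{"tx":-0.007,"ty":0.007,"tz":-0.024,"rx":0,"ry":-0.038,"rz":0},{"tx":-0.015,"ty":0.007,"tz":-0.023,"rx":0,"ry":-0.077,"rz":0},{"tx":-0.022,"ty":0.007,"tz":-0.022,"rx":0,"ry":-0.116,"rz":0},{"tx":-0.016,"ty":0.007,"tz":-0.01,"rx":0,"ry":-0.155,"rz":0},{"tx":-0.009,"ty":0.007,"tz":0.003,"rx":0,"ry":-0.194,"rz":0},{"tx":0.02,"ty":0.007,"tz":-0.013,"rx":0,"ry":-0.222,"rz":0},{"tx":0.052,"ty":0.007,"tz":-0.027,"rx":0,"ry":-0.25,"rz":0},{"tx":0.088,"ty":0.007,"tz":-0.033,"rx":0,"ry":-0.278,"rz":0},{"tx":0.127,"ty":0.007,"tz":-0.037,"rx":0,"ry":-0.305,"rz":0},{"tx":0.167,"ty":0.007,"tz":-0.034,"rx":0,"ry":-0.333,"rz":0}]' && python3 - <<'E'
from h import *
P,R=pose();print(P)
for X,Z,p in[(.28,.08,-30),(.28,.075,-40),(.28,.07,-50),(.28,.07,-60),(.28,.07,-64)]:
    p_,R2=nose(X,Z,p,Y=.0127);print(X,Z,p,p_,delta(p_,R2))
E
```

```text
time_s: 10.03
position: [0.4898, 0.2033, 0.1879]
eef_rot: [0.703, 0.676, -0.157, 0.152]
wrist_force: [0.7, 0.4, -2.4]
opening: 0.0203
finger_force: 108.0
[0.4898073  0.20326785 0.18785077]
0.28 0.08 -30 [0.48902509 0.21430284 0.19203813] [ 0.0326 -0.0048 -0.0339  0.     -0.0265 -0.0002]
0.28 0.075 -40 [0.4898332  0.23533858 0.20357876] [ 0.0891 -0.0049 -0.1116 -0.     -0.082  -0.0002]
0.28 0.07 -50 [0.49073929 0.25892486 0.21121258] [ 0.1615 -0.0049 -0.1794 -0.     -0.1376 -0.0002]
0.28 0.07 -60 [0.49171584 0.28434504 0.21955573] [ 2.394e-01 -5.000e-03 -2.530e-01 -0.000e+00 -1.932e-01 -2.000e-04]
0.28 0.07 -64 [0.49211959 0.29485494 0.22163024] [ 2.739e-01 -5.000e-03 -2.784e-01 -1.000e-04 -2.154e-01 -2.000e-04]
```

```bash
python3 -m pendant '[{"tx":0.015,"ty":0,"tz":-0.016,"rx":0,"ry":-0.013,"rz":0},{"tx":0.033,"ty":0,"tz":-0.034,"rx":0,"ry":-0.027,"rz":0},{"tx":0.061,"ty":0,"tz":-0.073,"rx":0,"ry":-0.055,"rz":0},{"tx":0.089,"ty":0,"tz":-0.112,"rx":0,"ry":-0.082,"rz":0},{"tx":0.125,"ty":0,"tz":-0.146,"rx":0,"ry":-0.11,"rz":0},{"tx":0.161,"ty":0,"tz":-0.179,"rx":0,"ry":-0.138,"rz":0},{"tx":0.2,"ty":0,"tz":-0.216,"rx":0,"ry":-0.165,"rz":0},{"tx":0.24,"ty":0,"tz":-0.253,"rx":0,"ry":-0.193,"rz":0},{"tx":0.274,"ty":0,"tz":-0.278,"rx":0,"ry":-0.215,"rz":0},{"tx":0.274,"ty":0,"tz":-0.278,"rx":0,"ry":-0.215,"rz":0}]' && python3 - <<'E'
from h import *
import cv2
P,R=pose();print(P)
im=eyes.grab_frame('top');im2=eyes.grab_frame('scene')
c=cv2.resize(im[190:310,90:260],(595,420),interpolation=cv2.INTER_CUBIC)[:,:420];d=cv2.resize(im2[110:215,290:390],(380,420),interpolation=cv2.INTER_CUBIC)
cv2.imwrite('pics/g4.png',np.hstack([c,d])[:,:,::-1])
for cam in('top','scene'):
  for d in finder.landmark_of(cam,'spool0'):
    q=np.array(d['location']);print(cam,q.round(3),round(d['conf'],2),'scoop',R.inv().apply(q-P).round(3))
p,R2=nose(.2,.2,0,Y=.0127);print(delta(p,R2))
E
```

```text
time_s: 10.87
position: [0.4875, 0.286, 0.2083]
eef_rot: [0.61, 0.593, -0.377, 0.366]
wrist_force: [0.4, -0.4, -2.7]
opening: 0.0201
finger_force: 108.2
[0.48747428 0.28596537 0.20831969]
top [0.434 0.352 0.022] 0.63 scoop [ 0.195 -0.055  0.025]
top [0.486 0.289 0.208] 0.6 scoop [ 0.002 -0.002 -0.002]
top [0.509 0.381 0.023] 0.57 scoop [ 0.208  0.019 -0.003]
top [0.543 0.341 0.03 ] 0.42 scoop [0.185 0.054 0.029]
top [0.534 0.41  0.017] 0.39 scoop [ 0.227  0.043 -0.026]
top [0.497 0.038 0.004] 0.31 scoop [0.072 0.016 0.313]
scene [0.492 0.412 0.021] 0.59 scoop [ 0.224  0.001 -0.029]
scene [0.43  0.35  0.021] 0.56 scoop [ 0.196 -0.059  0.028]
scene [0.51  0.377 0.02 ] 0.55 scoop [0.21  0.02  0.003]
scene [0.531 0.398 0.018] 0.42 scoop [ 0.221  0.04  -0.016]
[-0.455   0.0107  0.628   0.0024  0.35    0.0015]
```

View pics/g4.png

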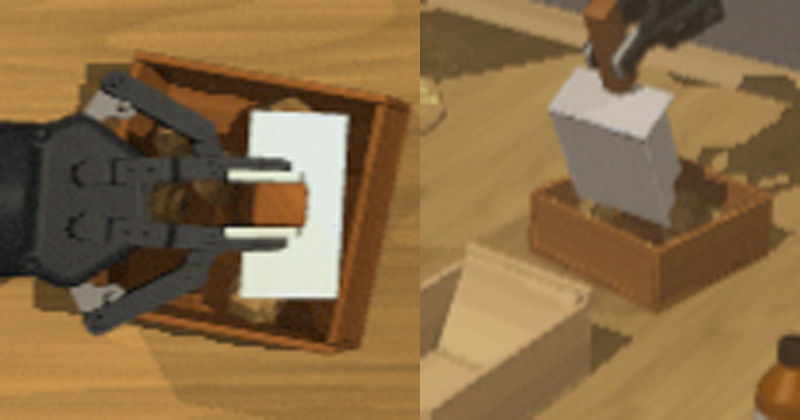

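The picture shows the pan tipped and empty over the crate, with spools around it in the crate. The networks place five there, all at z≈0.02. I raise the scoop and level it.

```bash
python3 - <<'E'
from h import *
P,R=pose()
for p,a in[((.4875,.286,.25),-64),((.487,.26,.27),-40),((.487,.2,.25),-20),((.487,.15,.23),0)]:print(p,a,delta(p,tool(TY,np.radians(a))))
E
```

```text
(0.4875, 0.286, 0.25) -64 [-0.1232 -0.0005 -0.0718  0.0027 -0.0056 -0.    ]
(0.487, 0.26, 0.27) -40 [-0.2417  0.0011 -0.0155  0.0027  0.1278  0.0006]
(0.487, 0.2, 0.25) -20 [-0.2793  0.0081  0.2346  0.0026  0.2389  0.001 ]
(0.487, 0.15, 0.23) 0 [-0.2987  0.014   0.449   0.0024  0.35    0.0015]
```

```bash
python3 -m pendant '[{"tx":-0.06,"ty":0,"tz":-0.036,"rx":0,"ry":0,"rz":0},{"tx":-0.123,"ty":0,"tz":-0.072,"rx":0.001,"ry":0.005,"rz":0},{"tx":-0.18,"ty":0,"tz":-0.05,"rx":0.002,"ry":0.043,"rz":0},{"tx":-0.24,"ty":0.001,"tz":-0.016,"rx":0.0025,"ry":0.082,"rz":0},{"tx":-0.25,"ty":0.003,"tz":0.06,"rx":0.0025,"ry":0.121,"rz":0.001},{"tx":-0.26,"ty":0.005,"tz":0.14,"rx":0.0025,"ry":0.16,"rz":0.001},{"tx":-0.28,"ty":0.008,"tz":0.235,"rx":0.0025,"ry":0.199,"rz":0.001},{"tx":-0.285,"ty":0.01,"tz":0.31,"rx":0.0025,"ry":0.238,"rz":0.001},{"tx":-0.29,"ty":0.012,"tz":0.38,"rx":0.0025,"ry":0.277,"rz":0.0015},{"tx":-0.299,"ty":0.014,"tz":0.449,"rx":0.0025,"ry":0.316,"rz":0.0015}]' && python3 - <<'E'
from h import *
import cv2
P,R=pose();print(P)
im=eyes.grab_frame('top');cv2.imwrite('pics/top5.png',im[:,:,::-1])
for d in finder.landmark_of('top','spool0'):print(np.round(d['location'],3),round(d['conf'],2))
for p in((.51,-.08,.2),):print(delta(p,tool(np.radians(92),0)))
E
```

```text
time_s: 11.9
position: [0.4862, 0.1498, 0.2318]
eef_rot: [0.719, 0.693, -0.034, 0.038]
wrist_force: [0.9, -0.3, -2.1]
opening: 0.0206
finger_force: 108.1
[0.48622512 0.14981824 0.23181158]
[-8.823e-01  1.344e-01  2.195e-01  5.000e-04  3.300e-02 -2.490e-02]
```

```bash
python3 -m pendant '[{"tx":-0.05,"ty":0.005,"tz":0,"rx":0,"ry":0.033,"rz":0},{"tx":-0.14,"ty":0.02,"tz":0.02,"rx":0,"ry":0.033,"rz":-0.003},{"tx":-0.25,"ty":0.04,"tz":0.05,"rx":0,"ry":0.033,"rz":-0.006},{"tx":-0.36,"ty":0.055,"tz":0.08,"rx":0,"ry":0.033,"rz":-0.009},{"tx":-0.47,"ty":0.07,"tz":0.11,"rx":0,"ry":0.033,"rz":-0.012},{"tx":-0.58,"ty":0.09,"tz":0.14,"rx":0,"ry":0.033,"rz":-0.015},{"tx":-0.69,"ty":0.105,"tz":0.17,"rx":0,"ry":0.033,"rz":-0.018},{"tx":-0.78,"ty":0.12,"tz":0.19,"rx":0,"ry":0.033,"rz":-0.021},{"tx":-0.85,"ty":0.13,"tz":0.21,"rx":0,"ry":0.033,"rz":-0.024},{"tx":-0.88,"ty":0.134,"tz":0.22,"rx":0,"ry":0.033,"rz":-0.025}]' && python3 - <<'E'
from h import *
import cv2
im=eyes.grab_frame('top');cv2.imwrite('pics/top6.png',im[:,:,::-1])
for d in finder.landmark_of('top','spool0'):print(np.round(d['location'],3),round(d['conf'],2))
P,R=pose();print(P)
for p in((.5463,-.3371,.1),(.5463,-.3371,.05)):print(delta(p,tool(np.radians(97.7),0)))
E
```

```text
time_s: 12.83
position: [0.5118, -0.0766, 0.1991]
eef_rot: [0.693, 0.721, -0.003, 0.001]
wrist_force: [0.5, -0.4, -2.1]
opening: 0.0206
finger_force: 108.2
[0.535 0.407 0.019] 0.76
[0.495 0.416 0.023] 0.74
[0.433 0.35  0.02 ] 0.65
[0.511 0.382 0.023] 0.61
[0.542 0.341 0.027] 0.56
[ 0.51177136 -0.07528508  0.19874701]
[-1.0498e+00  9.7400e-02  4.0050e-01 -1.0000e-03  1.7000e-03 -3.0100e-02]
[-1.0487e+00  9.8000e-02  6.0050e-01 -1.0000e-03  1.7000e-03 -3.0100e-02]
```

All five spools are in the crate. I carry the scoop to the mat.

```bash
python3 -m pendant '[{"tx":-0.06,"ty":0.005,"tz":0.02,"rx":0,"ry":0,"rz":-0.003},{"tx":-0.17,"ty":0.015,"tz":0.06,"rx":0,"ry":0,"rz":-0.006},{"tx":-0.3,"ty":0.03,"tz":0.1,"rx":0,"ry":0,"rz":-0.01},{"tx":-0.43,"ty":0.04,"tz":0.15,"rx":0,"ry":0,"rz":-0.014},{"tx":-0.56,"ty":0.05,"tz":0.2,"rx":0,"ry":0,"rz":-0.018},{"tx":-0.69,"ty":0.065,"tz":0.26,"rx":0,"ry":0,"rz":-0.022},{"tx":-0.81,"ty":0.08,"tz":0.31,"rx":0,"ry":0,"rz":-0.026},{"tx":-0.91,"ty":0.09,"tz":0.36,"rx":0,"ry":0,"rz":-0.03},{"tx":-0.98,"ty":0.097,"tz":0.39,"rx":0,"ry":0,"rz":-0.03},{"tx":-1.0,"ty":0.097,"tz":0.4,"rx":0,"ry":0,"rz":-0.03}]' && python3 - <<'E'
from h import *
eyes.grab_frame('top')
P,R=pose();M=R.as_matrix();print(P,M[:,2])
print('pan pred',P+M[:,0]*.092+M[:,2]*.042,finder.landmark_of('top','scoop_pan')[:1])
for z in(.055,.0488):print(delta((.5463,-.3371,z),tool(np.radians(97.7),0)))
E
```

```text
time_s: 13.77
position: [0.5467, -0.3249, 0.0983]
eef_rot: [0.658, 0.753, -0.003, 0.0]
wrist_force: [-0.3, 0.2, -1.0]
opening: 0.0204
finger_force: 108.1
[ 0.54650137 -0.3244298   0.09839502] [-0.00397566 -0.00437404 -0.99998253]
pan pred [ 0.53400767 -0.23344372  0.05604597] [{'location': [0.5336, -0.235, 0.0581], 'conf': 0.57}]
[-0.0539 -0.0074  0.1765 -0.0014  0.0012  0.0002]
[-5.380e-02 -7.300e-03  2.013e-01 -1.400e-03  1.200e-03  2.000e-04]
```

```bash
python3 -m pendant '[{"tx":-0.02,"ty":-0.003,"tz":0.02,"rx":-0.001,"ry":0.001,"rz":0},{"tx":-0.04,"ty":-0.007,"tz":0.06,"rx":-0.0014,"ry":0.0012,"rz":0},{"tx":-0.054,"ty":-0.007,"tz":0.1,"rx":-0.0014,"ry":0.0012,"rz":0},{"tx":-0.054,"ty":-0.007,"tz":0.135,"rx":-0.0014,"ry":0.0012,"rz":0},{"tx":-0.054,"ty":-0.007,"tz":0.165,"rx":-0.0014,"ry":0.0012,"rz":0},{"tx":-0.054,"ty":-0.007,"tz":0.18,"rx":-0.0014,"ry":0.0012,"rz":0},{"tx":-0.054,"ty":-0.007,"tz":0.19,"rx":-0.0014,"ry":0.0012,"rz":0},{"tx":-0.054,"ty":-0.007,"tz":0.196,"rx":-0.0014,"ry":0.0012,"rz":0},{"tx":-0.054,"ty":-0.007,"tz":0.2,"rx":-0.0014,"ry":0.0012,"rz":0},{"tx":-0.054,"ty":-0.007,"tz":0.201,"rx":-0.0014,"ry":0.0012,"rz":0}]' && python3 - <<'E'
from h import *
P,R=pose();print(P,R.as_matrix()[:,2],arm.sense()['wrist_force'])
E
```

```text
time_s: 14.7
position: [0.5465, -0.3377, 0.0489]
eef_rot: [0.658, 0.753, 0.0, 0.0]
wrist_force: [0.3, -0.1, -1.7]
opening: 0.0202
finger_force: 108.1
[ 0.5465053  -0.33773035  0.04890151] [ 8.51162201e-04 -5.04252712e-04 -9.99999511e-01] [ 0.32416019 -0.10673717 -1.68137415]
```

```bash
python3 -m pendant '[{"tx":0,"ty":0,"tz":0.002,"rx":0,"ry":0,"rz":0},{"tx":0,"ty":0,"tz":0.002,"rx":0,"ry":0,"rz":0},{"tx":0,"ty":0,"tz":0.002,"rx":0,"ry":0,"rz":0},{"tx":0,"ty":0,"tz":0.002,"rx":0,"ry":0,"rz":0},{"tx":0,"ty":0,"tz":0.002,"rx":0,"ry":0,"rz":0},{"tx":0,"ty":0,"tz":0.002,"rx":0,"ry":0,"rz":0},{"tx":0,"ty":0,"tz":0.002,"rx":0,"ry":0,"rz":0},{"tx":0,"ty":0,"tz":0.002,"rx":0,"ry":0,"rz":0},{"tx":0,"ty":0,"tz":0.002,"rx":0,"ry":0,"rz":0},{"tx":0,"ty":0,"tz":0.002,"rx":0,"ry":0,"rz":0}]' 1 && python3 -m pendant '[{"tx":0,"ty":0,"tz":-0.02,"rx":0,"ry":0,"rz":0},{"tx":0,"ty":0,"tz":-0.06,"rx":0,"ry":0,"rz":0},{"tx":0,"ty":0,"tz":-0.12,"rx":0,"ry":0,"rz":0},{"tx":-0.03,"ty":0,"tz":-0.2,"rx":0,"ry":0,"rz":0},{"tx":-0.1,"ty":0,"tz":-0.3,"rx":0,"ry":0,"rz":0},{"tx":-0.2,"ty":0,"tz":-0.4,"rx":0,"ry":0,"rz":0},{"tx":-0.3,"ty":0,"tz":-0.5,"rx":0,"ry":0,"rz":0},{"tx":-0.4,"ty":0,"tz":-0.55,"rx":0,"ry":0,"rz":0},{"tx":-0.45,"ty":0,"tz":-0.6,"rx":0,"ry":0,"rz":0},{"tx":-0.45,"ty":0,"tz":-0.6,"rx":0,"ry":0,"rz":0}]' 1 && python3 - <<'E'
from h import *
import cv2
im=eyes.grab_frame('top');cv2.imwrite('pics/top7.png',im[:,:,::-1])
for n in('spool0','scoop_pan','scoop_grip','mat','crate','billet_mid','varnish_mid','driver'):
    for d in finder.landmark_of('top',n):print(n,np.round(d['location'],3),round(d['conf'],2))
E
```

```text
time_s: 15.53
position: [0.5464, -0.3377, 0.0483]
eef_rot: [0.658, 0.753, 0.0, 0.0]
wrist_force: [-0.4, 0.4, -1.0]
opening: 0.0853
finger_force: 0.0
time_s: 16.37
position: [0.5618, -0.452, 0.2012]
eef_rot: [0.658, 0.753, -0.0, 0.002]
wrist_force: [0.2, -0.6, 0.3]
opening: 0.0855
finger_force: 0.0
spool0 [0.494 0.415 0.023] 0.76
spool0 [0.434 0.35  0.021] 0.53
spool0 [0.542 0.339 0.03 ] 0.53
spool0 [0.532 0.406 0.02 ] 0.51
spool0 [0.509 0.382 0.021] 0.51
scoop_pan [ 0.533 -0.247  0.007] 0.93
scoop_pan [ 0.743 -0.13   0.02 ] 0.45
mat [ 0.538 -0.288 -0.001] 0.98
crate [0.491 0.356 0.001] 0.9
billet_mid [ 0.742 -0.129  0.023] 0.57
billet_mid [0.494 0.418 0.022] 0.34
varnish_mid [0.756 0.125 0.058] 0.85
varnish_mid [ 0.54  -0.29   0.001] 0.74
driver [0.725 0.311 0.004] 0.96
driver [0.494 0.417 0.021] 0.41
```

View pics/top7.png

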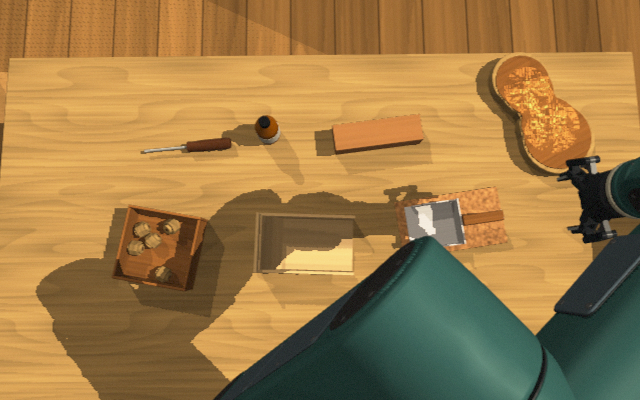

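The crate at (160,248) holds all five spools and the tray at (305,243) is empty. The scoop lies along the mat at (450,222) with the gripper clear at (600,195), and the bystanders have not moved.

```bash
python3 -c "
from cell import arm;print(arm.finish_job())"
```

```text
the job is handed in; nothing more can be done
None
```

The job is handed in at about 16.5 s of the 58 s allowed: all five spools are in the crate, the scoop lies released along its mat, and the billet, bottle and screwdriver are where they started; no verdict was returned.

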